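Calibrate the bench alloy tester with its reference plate

ROBOT

A 6-joint arm with a two-finger parallel gripper is mounted at the origin on a cart in front of the work surface, level with it; the furniture and walls round the work are solid. World frame = base frame: x ahead of the robot, y to its left, z up, the work surface at z = 0. Lengths are in m, angles in rad, forces in N, time in s.
With the tool pointing down it reaches from about 0.25 to 0.775 m from the base axis. Payload 4 kg.
Tool frame: the origin (TCP) lies at the very end of the fingers, on their centre line; the grasp point (between the pads) lies 19 mm behind it (robot.pinch_z is the distance from the TCP to the grasp point, in m); z points along the fingers, y is the line along which they close (so a half turn about z gives the same grasp; the last joint's range is limited). The gripper opens to 94 mm and grips with 3 to 60 N. Pads are 16 mm wide; open, the fingers measure 119 mm over their backs; the gripper's body (75 mm by 177 mm) begins 78 mm behind the grasp point.
Start: joints at [-1.405, 0.087, 1.371, -0, 1.684, -0.103], TCP at [0.146, -0.53, 0.206] pointing down, gripper open.
Joint ranges: [-3.1, 3.1], [-0.76, 2.03], [0.27, 2.55], [-1.08, 4.22], [0.17, 2.65], [-2.57, 2.57]. Speed limits (rad/s): [2.79, 2.79, 3.14, 3.14, 3.14, 3.14].

INTERFACE

Orientations are given as [roll, pitch, yaw] about the fixed x, y, z axes, in that order (R = Rz(yaw) Ry(pitch) Rx(roll)).
In Python, from bench import robot gives the robot as it stands.
- The arm moves only by the tool arm_command, never from a script. Its argument "targets" is one flat list of numbers, 7 for each row, row after row: the turn, a rotation vector about the tool's x, y, z in degrees, then the shift along the tool's x, y, z in mm, then the closure, from -1 (fully open) to 1 (shut). In form: [ax, ay, az, x, y, z, hand, ax, ay, az, x, y, z, hand, ...]. A call has 1 to 20 rows; each row is the pose to reach, as a shift and turn from the pose commanded when the call began, along the tool's axes at that moment; what a row does not reach only later rows make up. A row lasts 1/10 s, in which the tool goes at most 50 mm and 8.59 degrees, less where a joint would pass 70% of its speed; a pose out of reach is approached as far as the arm can. A call with a gripper value outside its range is refused whole. The fingers move at their own pace and stop on an object; the grip force is fixed at half the most. Time passes only in rows, so rows that repeat a pose let the fingers close. It gives the time, the measured TCP pose, the force, the opening and the grip force at its end, in the units of the state.
- robot.get_obs(): the state, without advancing time (a new reading comes with each control period).
- robot.snapshot(name): name is "scene" or "side" or "wrist"; returns a dict with "color" (384x512x3 uint8, red, green, blue), "range_z" (384x512 float32, m along the optical axis (not along the pixel's ray), 0 where there is no reading), "fx", "fy", "cx", "cy" (pixels), "T" (4x4, takes a point from camera to world coordinates); the wrist camera has in their place "T_tool_cam" (4x4, takes a point from camera to tool coordinates, whose origin is the TCP and whose axes are the flange's). Camera axes: x right, y down, z forward; pixel columns grow to the right and rows downward; lengths in m; the calibration is good to about 2 mm. A picture is of the moment at which its call begins: read the wrist's pose just before it.
- robot.close_job(): hands the job in; it is judged then, once.
The state is a dict: "time": time; "joint_positions": joint angles; "qvel": joint speeds; "joint_torque": joint torques, N m; "tool_pos": TCP position; "ee_rot": TCP orientation; "wrist_force": force on the tool from outside, world axes, zero at the start; "wrist_torque": the same for the moment, N m; "width": finger opening in m; "finger_force": force on a finger pad.
Only numpy, scipy, OpenCV 4.12 (cv2) and the standard library are available. Lean on these libraries where they do the work, as an engineer would, in place of code of your own. Each camera call takes 0.05 s, during which the arm holds its last target. There are 200 camera calls.

TASK

Calibrate the alloy tester: draw the reference plate out of its wooden sleeve, put it down flat on the worktop and take it again by its thick black grip, then slide its steel blade into the slot in the middle of the tester's front, fully home, and let go. Only then slide the dust cover on the tester's top fully open, press the button it hid all the way down, and slide the cover fully shut again. Leave the plate in the slot, and do not disturb the tin, the jar or the loupe.

Things in the scene. Friction and masses are not known exactly. Their poses are not given: they have to be found in the camera images.
- tester: Alloy tester, fixed to the worktop: grey housing 120 (x) x 136 (y) x 44 mm high with a bare metal front panel (slot in the middle; a dark display at its -y side and a brass jack at its +y side); origin at the centre of its underside, z up, +x from its front (the slot side) to its back, +y to the left as seen from its front. Two 10 mm high rails along y on its top carry the dust cover; otherwise nothing stands on the front 30 mm of its top.
- slot_mouth (a point): Centre of the slot's mouth in the tester's front face, 24 mm above the worktop; axes as the tester's, so the blade goes in along +x. The slot is level, 27 mm wide (y), 10 mm high (z), 48 mm deep, with a 3 mm chamfer round its mouth. The blade is home when the plate's grip meets the front face (blade tip 46 mm past this point).
- dust_cover (a joint): Aluminium dust cover on the tester's top: 0 = shut (over the button), 0.058 m = fully open; it slides along the tester's +y to open, with about 1.5 N of friction, and stays where it is left. It may start up to 8 mm ajar. The cover is 68 (x) x 56 (y) x 4 mm, its upper face 58 mm above the worktop.
- cover_tab (a point): Point on the tab of the dust cover, 8 mm above the cover's upper face (66 mm above the worktop); moves with the cover. The tab is an upright rib in the middle of the cover, 36 mm long along the tester's x, 12 mm thick along y, its top 17 mm above the cover's upper face; pinch it across y or push its side.
- test_button (a joint): Round black push button, 20 mm across: 0 = up, 0.005 m = fully down; springs back. About 5 N presses it all the way.
- button_top (a point): Centre of the button's top face, 51 mm above the worktop when up, between the two rails (61 mm apart; they rise 3 mm above it). Under the middle of the dust cover when that is shut; free when the cover is fully open.
- sleeve_mouth (a point): Centre of the mouth of the sleeve, a wooden box 70 x 52 x 30 mm fixed to the worktop, 15 mm above the worktop; +x points into the sleeve, so its mouth looks to -x. The cavity is 38 mm wide, 18 mm high and 64 mm deep, its floor 6 mm above the worktop, so the plate in it is drawn out level along -x.
- plate_grip (a point): Centre (half-way up) of the black grip of the loose reference plate (70 g): grip 40 (x) x 34 (y) x 14 mm, too wide for the slot; +x from the grip toward the blade's tip, z up (both faces alike). The steel blade, 46 long (x) x 24 wide (y) x 7 mm thick, runs on from the grip half-way up its height. The plate starts in the sleeve with grip inside, only about the last 25 to 31 mm of the blade standing out; lying on the worktop it rests on the grip, blade 3.5 mm clear.
- plate_tip (a point): Middle of the end of the plate's blade, 66 mm along +x from plate_grip.
- pin_tin: Bystander: low round white tin, 56 mm across, 28 mm high, stands loose; origin at the centre of its underside.
- screw_jar: Bystander: small round blue jar with a white lid, 34 mm across, 36 mm high, stands loose; origin at the centre of its underside.
- loupe: Bystander: folding loupe, 29 x 56 x 15 mm, lies loose; origin at the centre of its underside.
- ref_plate: The same reference plate, its origin under the centre of its grip (7 mm below plate_grip), axes as plate_grip.
Not all that is in view belongs to the job. Leave any red look-alike of the ref_plate alone.

How it is judged:
By the outcome, as a careful person would: the job done as asked, in the order asked, and still so for the second after the job is handed in, with the robot touching nothing.
It also fails if it takes over 72 s, if anything falls off the work surface, if the arm or the gripper's body presses on something with over 40 N, if the wrist force passes 120 N, or if a joint passes its speed limit or range.

## Working session

There is one attempt and no reset: what is moved stays moved. The work goes in short steps, Python scripts to look and compute and a tool call to move; the robot and the scene stay as the last step left them, time stands still between calls to the robot, and variables do not carry over. Pictures are saved under pics/ and viewed, at most 10 in all, crops included, and the job is handed in when it is done.

Besides the shell and the picture viewer there is one more tool, called after "Emit:" by a JSON object that holds its "name" and its "arguments". arm_command: Moves the arm, as the interface text tells. Its arguments: {"type":"object","properties":{"targets":{"type":"array"}},"required":["targets"]}

```bash
mkdir -p pics; ls; cat > h.py <<'E'
import numpy as np, cv2
from bench import robot
from scipy.spatial.transform import Rotation as R
def cloud(s):
    z=s["range_z"]; v,u=np.indices(z.shape)
    P=np.stack([(u-s["cx"])/s["fx"]*z,(v-s["cy"])/s["fy"]*z,z],-1)
    T=s["T"]; return P@T[:3,:3].T+T[:3,3]
E
python3 - <<'E'
from h import *
o=robot.get_obs(); print(o)
for n in ["scene","side"]:
    s=robot.snapshot(n); np.save(n+".npy",s,allow_pickle=True)
    cv2.imwrite(f"pics/{n}0.png",cv2.resize(s["color"][...,::-1],(800,600),interpolation=cv2.INTER_CUBIC))
    print(s["T"].round(3).tolist(),s["fx"],s["cx"],s["cy"])
E
```

```text
pics
{'time': 0.0, 'joint_positions': array([-1.40510122e+00,  8.79311695e-02,  1.37223788e+00, -1.80365096e-05,
        1.68360157e+00, -1.03085089e-01]), 'qvel': array([-0.00039875,  0.00141503, -0.00080454,  0.00095211, -0.0002652 ,
       -0.00218535]), 'joint_torque': array([ 2.76819637e-04, -3.40180528e+01, -3.02424216e+01,  7.18920864e-02,
        3.29398981e-02, -1.69474511e-04]), 'tool_pos': array([ 0.14596194, -0.52970903,  0.20432552]), 'ee_rot': array([-3.13942441e+00, -2.06286598e-04,  2.68777960e-01]), 'wrist_force': array([ 0.2504703 ,  0.81662029, -0.06317135]), 'wrist_torque': array([ 0.02269136, -0.01434201, -0.01466869]), 'finger_force': 0.0, 'width': 0.09405965950352678}
[[0.761, -0.517, 0.391, 0.247], [-0.648, -0.596, 0.474, -0.412], [-0.012, -0.615, -0.789, 0.799], [0.0, 0.0, 0.0, 1.0]] 368.46943004497706 258.19763624722844 190.8462221780663
[[-0.998, -0.038, 0.05, 0.523], [-0.062, 0.659, -0.75, 0.857], [-0.005, -0.751, -0.66, 0.811], [0.0, 0.0, 0.0, 1.0]] 433.8694503296284 251.741098190502 194.31835786252722
```

View pics/scene0.png

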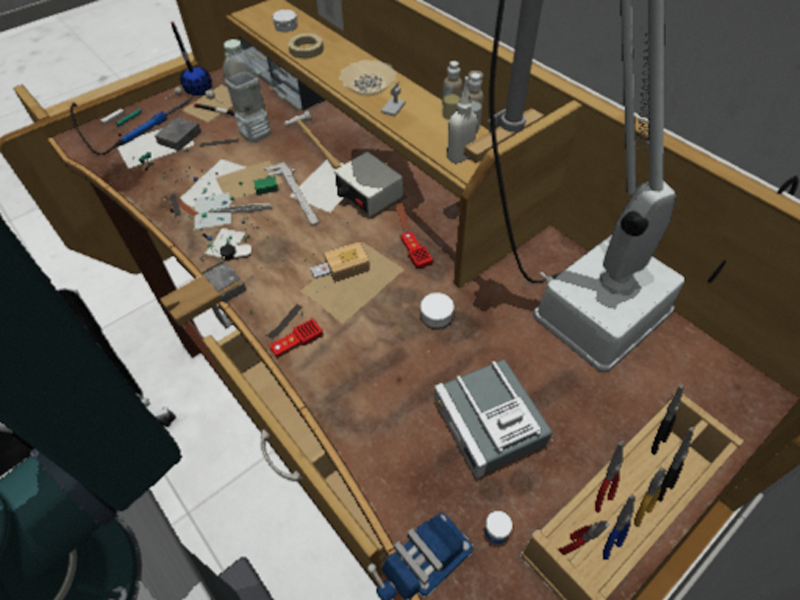

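View pics/side0.png

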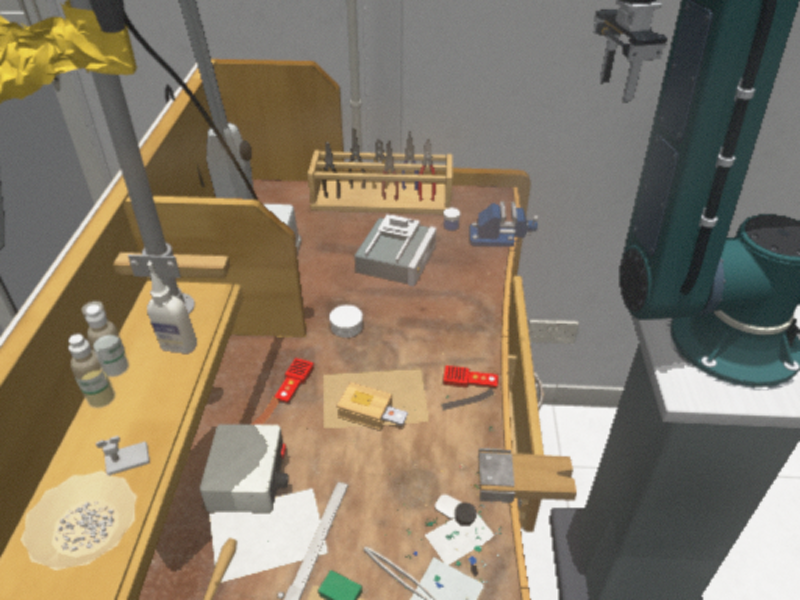

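The scene view shows the sleeve at (347,260), with the blade tip near (320,270). The tester is at (490,418) with its white front panel facing left, the tin at (437,310) and the jar at (498,527). The red look-alikes are at (297,338) and (416,250).

```bash
cat > m.py <<'E'
from h import *
import sys
def rect(m,P,lab):
    m=m.astype(np.uint8); n,l,st,c=cv2.connectedComponentsWithStats(m)
    for i in range(1,n):
        if st[i,4]<25: continue
        q=P[l==i]; r=cv2.minAreaRect((q[:,:2]*1000).astype(np.float32))
        print(lab,st[i,4],"c",np.round(r[0],1),"size",np.round(r[1],1),"ang",round(r[2],1),"z",np.median(q[:,2]).round(4),"px",c[i].round())
if __name__=="__main__":
  for n in ["scene","side"]:
    s=np.load(n+".npy",allow_pickle=True).item(); P=cloud(s); z=P[...,2]; ok=(s["range_z"]>0)&(P[...,0]>.2)&(P[...,0]<.8)&(P[...,1]>-.5)&(P[...,1]<.45)
    print(n,"table z",np.median(z[ok&(abs(z)<.01)]))
    hsv=cv2.cvtColor(s["color"],cv2.COLOR_RGB2HSV)
    rect(ok&(z>.026)&(z<.034)&(hsv[...,1]>90),P,"wood30")
    rect(ok&(z>.040)&(z<.0475),P,"top44")
    rect(ok&(z>.048)&(z<.0555),P,"rail")
    rect(ok&(z>.056)&(z<.0605),P,"cover58")
    rect(ok&(z>.068)&(z<.078),P,"tab75")
    rect(ok&(z>.024)&(z<.034)&(hsv[...,1]<=60),P,"tin")
    rect(ok&(z>.034)&(z<.039)&(hsv[...,1]<=60),P,"jar")
    rect(ok&(z>.008)&(z<.024)&(hsv[...,1]<70)&(hsv[...,2]>120),P,"blade")
    rect(ok&(z>.010)&(z<.020),P,"low")
E
python3 m.py
```

```text
scene table z 0.0013092338597778252
wood30 351 c [611.5 190.8] size [54.4 70. ] ang 71.1 z 0.0314 px [222. 164.]
wood30 43 c [763.4  18.4] size [15.4 72. ] ang 78.9 z 0.0296 px [302. 173.]
wood30 43 c [ 767.6 -428.2] size [ 4.5 32.3] ang 0.6 z 0.0299 px [450. 289.]
wood30 828 c [ 633.3 -489.3] size [182.6  21.3] ang 0.0 z 0.0326 px [439. 353.]
wood30 45 c [ 481.8 -385.3] size [59.5  1.7] ang 89.6 z 0.0301 px [347. 365.]
top44 71 c [736.5 297.6] size [ 57.9 127.2] ang 39.0 z 0.0434 px [234. 121.]
top44 32 c [763.9  18.2] size [ 3.4 71.1] ang 89.9 z 0.0434 px [304. 169.]
top44 113 c [ 788.2 -182.2] size [  9.4 138.9] ang 2.7 z 0.044 px [369. 211.]
top44 1354 c [ 586.9 -195.6] size [136.2 119.7] ang 73.7 z 0.0449 px [312. 268.]
top44 554 c [ 604.9 -165.7] size [66.4 53.7] ang 73.7 z 0.0451 px [311. 248.]
top44 36 c [ 767.4 -427.6] size [33.3  3.7] ang 89.6 z 0.043 px [452. 286.]
top44 27 c [ 723.9 -487.6] size [21.6  8.4] ang 70.7 z 0.043 px [467. 321.]
top44 35 c [ 424.7 -279.2] size [ 5.7 48. ] ang 1.8 z 0.0457 px [288. 339.]
top44 58 c [ 481.5 -394.3] size [75.8  1.8] ang 89.6 z 0.04
[... 7585 characters left out ...]
 19. ] ang 8.1 z 0.0142 px [221. 211.]
low 317 c [734.3 146.3] size [102.8  33.7] ang 74.3 z 0.0138 px [187. 243.]
low 287 c [451.6 116.3] size [36.6 86.6] ang 88.2 z 0.0134 px [298. 241.]
low 134 c [567.1 206.3] size [25.9 34.1] ang 73.9 z 0.0173 px [252. 266.]
low 75 c [619.9 215.3] size [ 5.4 68.2] ang 74.0 z 0.0156 px [229. 268.]
low 26 c [326.  293.2] size [22.6  5.7] ang 8.2 z 0.0165 px [361. 303.]
low 119 c [755. 372.] size [86.2 27.6] ang 22.7 z 0.0147 px [156. 325.]
low 171 c [379.  331.4] size [129.    8.1] ang 4.5 z 0.0153 px [337. 317.]
low 162 c [468.4 360.3] size [27.4 37.4] ang 54.2 z 0.016 px [297. 328.]
low 99 c [763.7 434.4] size [30.8 17.9] ang 89.9 z 0.0171 px [145. 352.]
```

```bash
cat >> h.py <<'E'
def go(x,y,z,yaw,o=None):
    "print turn about tool z (deg) and tool shift (mm) to a tool-down pose in mm, deg"
    o=o or robot.get_obs(); Y=o["ee_rot"][2]; M=R.from_euler("xyz",[np.pi,0,Y])
    d=M.inv().apply(np.array([x,y,z])-1000*o["tool_pos"]); t=-((yaw-np.degrees(Y)+180)%360-180)
    print("turn",round(t,1),"shift",d.round(1))
def st():
    o=robot.get_obs(); print(round(o["time"],2),(o["tool_pos"]*1000).round(1),np.degrees(o["ee_rot"]).round(2),"F",o["wrist_force"].round(1),"w",round(o["width"]*1000,1),np.degrees(o["joint_positions"]).round(0))
E
python3 -c "
from h import *
go(565,206.7,160,-18)"
```

```text
turn 33.4 shift [ 599.6 -598.8   44.4]
```

Emit:
{"name": "arm_command", "arguments": {"targets": [2,0,4,60,-60,4,-0.4,0,0,7,120,-120,9,-0.4,0,0,11,180,-180,13,-0.4,0,0,15,240,-240,18,-0.4,0,0,19,300,-300,22,-0.4,0,0,23,360,-360,27,-0.4,0,0,27,420,-420,31,-0.4,0,0,30,480,-480,36,-0.4,0,0,33.4,540,-540,40,-0.4,0,0,33.4,580,-580,43,-0.4,0,0,33.4,600,-599,44.4,-0.4,0,0,33.4,600,-599,44.4,-0.4,0,0,33.4,600,-599,44.4,-0.4,0,0,33.4,600,-599,44.4,-0.4,0,0,33.4,600,-599,44.4,-0.4,0,0,33.4,600,-599,44.4,-0.4,0,0,33.4,600,-599,44.4,-0.4,0,0,33.4,600,-599,44.4,-0.4,0,0,33.4,600,-599,44.4,-0.4]}}

```text
time: 2.0
tool_pos: [0.5649, 0.207, 0.1593]
ee_rot: [3.139, 0.003, -0.312]
wrist_force: [0.2, 0.8, -0.4]
width: 0.0661
finger_force: 0.0
```

```bash
cat >> h.py <<'E'
def wrist(name=None):
    o=robot.get_obs(); s=robot.snapshot("wrist"); T=np.eye(4); T[:3,:3]=R.from_euler("xyz",o["ee_rot"]).as_matrix(); T[:3,3]=o["tool_pos"]
    s["T"]=T@s["T_tool_cam"]
    if name: cv2.imwrite(f"pics/{name}.png",cv2.resize(s["color"][...,::-1],(800,600))); np.save(name+".npy",s,allow_pickle=True)
    return s
E
python3 - <<'E'
from h import *; from m import rect
st(); s=wrist("w1"); print(s["T_tool_cam"].round(3).tolist()); P=cloud(s); z=P[...,2]; ok=s["range_z"]>0
ok&=(P[...,0]>.4)&(P[...,0]<.75)&(abs(P[...,1]-.2)<.15)
print(np.median(z[ok&(abs(z)<.01)]))
rect(ok&(z>.025)&(z<.036),P,"wood"); rect(ok&(z>.01)&(z<.021),P,"blade")
E
```

```text
2.0 [564.9 207.  159.3] [ 1.7986e+02  1.5000e-01 -1.7900e+01] F [ 0.2  0.8 -0.4] w 66.1 [ 15.  12.  75.  -0.  92. 123.]
[[-0.0, -0.971, -0.239, 0.069], [1.0, -0.0, 0.001, 0.0], [-0.002, -0.239, 0.971, -0.18], [0.0, 0.0, 0.0, 1.0]]
0.0007189560459706645
wood 679 c [721.1 302.1] size [27.9 91.5] ang 19.9 z 0.0326 px [121.  80.]
wood 2882 c [611.1 189.3] size [52.1 70. ] ang 72.8 z 0.0307 px [255. 141.]
wood 615 c [416.2 299.1] size [51.8 32.7] ang 89.4 z 0.0262 px [220. 312.]
blade 2286 c [730.  138.2] size [85.6 34.2] ang 74.5 z 0.0136 px [271.  19.]
blade 41 c [747.8 187.4] size [7.5 7.8] ang 64.1 z 0.0126 px [218.  18.]
blade 107 c [731.9 265.8] size [10.8 34.5] ang 66.4 z 0.0158 px [154.  58.]
blade 68 c [719.1 315.5] size [ 1.  26.2] ang 1.6 z 0.0155 px [118.  83.]
blade 460 c [562.5 205.2] size [23.4 28.1] ang 71.8 z 0.0171 px [254. 184.]
blade 945 c [453.3 115.4] size [33.6 78. ] ang 85.4 z 0.0143 px [346. 231.]
blade 37 c [414.9 332.7] size [ 1.4 29.2] ang 89.9 z 0.0185 px [199. 312.]
```

```bash
python3 -c "
from h import *
go(561.5,205.6,4,-17.6)"
```

```text
turn -0.4 shift [ -3.    1.5 156.2]
```

Emit:
{"name": "arm_command", "arguments": {"targets": [0,0,0,-3,1.5,25,-0.4,0,0,0,-3,1.5,60,-0.4,0,0,0,-3,1.5,95,-0.4,0,0,0,-3,1.5,125,-0.4,0,0,0,-3,1.5,145,-0.4,0,0,0,-3,1.5,155,-0.4,0,0,0,-3,1.5,155,-0.4,0,0,0,-3,1.5,155,-0.4,0,0,0,-3,1.5,155,1,0,0,0,-3,1.5,155,1,0,0,0,-3,1.5,155,1,0,0,0,-3,1.5,155,1,0,0,0,-3,1.5,155,1,0,0,0,-3,1.5,155,1,0,0,0,-3,1.5,155,1]}}

```text
time: 3.55
tool_pos: [0.5621, 0.2061, 0.006]
ee_rot: [3.142, 0.0, -0.314]
wrist_force: [0.5, -0.3, 0.5]
width: 0.0238
finger_force: 30.0
```

Emit:
{"name": "arm_command", "arguments": {"targets": [0,0,0,-2,0,-1,1,0,0,0,-8,0,-1,1,0,0,0,-16,0,-1,1,0,0,0,-24,0,-1,1,0,0,0,-33,0,-1,1,0,0,0,-42,0,-1,1,0,0,0,-51,0,-1,1,0,0,0,-60,0,-1,1,0,0,0,-69,0,-1,1,0,0,0,-78,0,-1,1,0,0,0,-87,0,-1,1,0,0,0,-95,0,-1,1,0,0,0,-100,0,-1,1,0,0,0,-100,0,-1,1]}}

```text
time: 4.95
tool_pos: [0.4664, 0.2372, 0.007]
ee_rot: [3.141, 0.0, -0.314]
wrist_force: [-0.4, 0.3, -0.8]
width: 0.0233
finger_force: 30.0
```

```bash
python3 - <<'E'
from h import *; from m import rect
st(); s=wrist("w2"); P=cloud(s); z=P[...,2]; ok=s["range_z"]>0
ok&=(P[...,0]>.4)&(P[...,0]<.75)&(abs(P[...,1]-.2)<.15)
rect(ok&(z>.008)&(z<.026),P,"x")
E
```

```text
4.95 [466.4 237.2   7. ] [ 1.7999e+02  1.0000e-02 -1.7960e+01] F [-0.4  0.3 -0.8] w 23.3 [ 21.   9.  98.  -0.  74. 129.]
x 124 c [584.8 220.4] size [4.  7.8] ang 0.7 z 0.0176 px [216.  36.]
x 124 c [571.9 179.2] size [7.2 2.9] ang 47.8 z 0.0172 px [293.  35.]
x 6219 c [493.2 227.7] size [47.2 86. ] ang 71.9 z 0.0205 px [253. 180.]
x 5662 c [448.8 116.9] size [34.5 86.4] ang 83.7 z 0.0136 px [431. 188.]
x 275 c [483.2 341.8] size [14.6 27.5] ang 70.3 z 0.0084 px [106. 245.]
x 279 c [419.8 147. ] size [12. 14.] ang 21.3 z 0.0099 px [395. 250.]
x 82 c [468.2 347.4] size [7.5 5. ] ang 27.2 z 0.0099 px [105. 270.]
x 543 c [411.6 269.9] size [22.9 13.5] ang 0.6 z 0.0223 px [235. 316.]
```

View pics/w2.png

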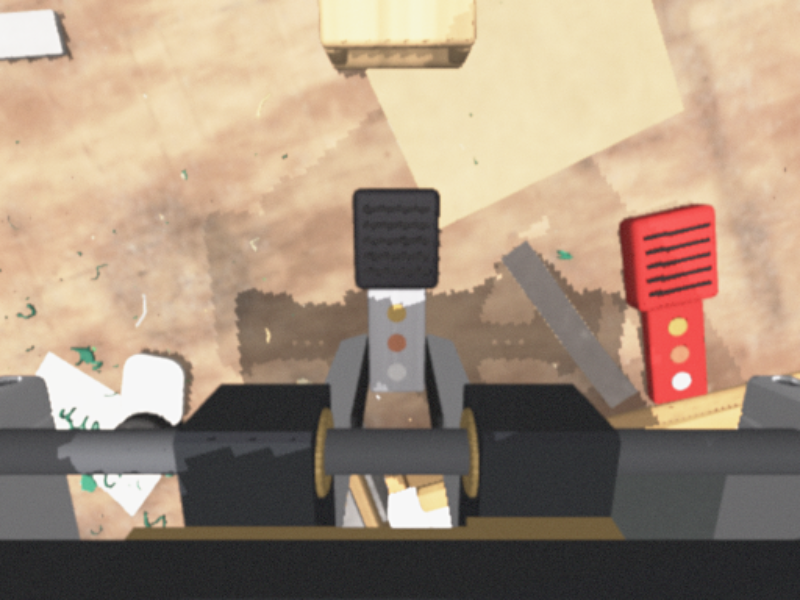

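The view shows the plate out and level, with the black grip at (397,240) and the blade held at (397,340). The sleeve mouth is clear at (397,55).

Emit:
{"name": "arm_command", "arguments": {"targets": [0,0,0,0,0,2,1,0,0,0,0,0,4,1,0,0,0,0,0,5.5,1,0,0,0,0,0,5.5,1,0,0,0,0,0,5.5,0.2,0,0,0,0,0,5.5,-0.3,0,0,0,0,0,5.5,-0.4,0,0,0,0,0,5.5,-0.4,0,0,0,0,0,-10,-0.4,0,0,0,10,0,-50,-0.4,0,0,0,30,0,-80,-0.4,0,0,0,52,0,-90,-0.4,0,0,0,52,0,-90,-0.4,0,0,0,52,0,-90,-0.4]}}

```text
time: 6.4
tool_pos: [0.516, 0.2208, 0.0966]
ee_rot: [3.141, 0.001, -0.315]
wrist_force: [-0.1, -0.0, -0.1]
width: 0.0657
finger_force: 0.0
```

```bash
python3 - <<'E'
from h import *; from m import rect
st(); s=wrist("w3"); P=cloud(s); z=P[...,2]; ok=s["range_z"]>0
ok&=(P[...,0]>.4)&(P[...,0]<.57)&(abs(P[...,1]-.23)<.06)
print(np.median(z[ok&(abs(z)<.004)]))
rect(ok&(z>.006)&(z<.019),P,"all");rect(ok&(z>.0125)&(z<.019),P,"grip")
rect(ok&(z>.007)&(z<.0125),P,"blade")
go(514,221,2,-18)
E
```

```text
6.4 [516.  220.8  96.6] [ 1.7998e+02  7.0000e-02 -1.8040e+01] F [-0.1 -0.  -0.1] w 65.7 [ 17.   9.  86.   0.  85. 125.]
0.0006478710687669309
all 2199 c [494.7 227.1] size [33.6 85.5] ang 71.0 z 0.0136 px [253. 210.]
all 64 c [441.5 272.9] size [22.2  6.4] ang 74.2 z 0.0094 px [231. 272.]
grip 1239 c [516.5 219.8] size [33.5 39.4] ang 71.7 z 0.0145 px [253. 194.]
blade 879 c [475.8 233.6] size [23.1 46.2] ang 72.5 z 0.011 px [253. 233.]
blade 28 c [441.2 274.5] size [14.5  3.3] ang 75.7 z 0.0092 px [229. 272.]
turn -0.0 shift [-1.2  0.2 93.8]
```

Emit:
{"name": "arm_command", "arguments": {"targets": [0,0,0,0.8,0.8,30,-0.4,0,0,0,0.8,0.8,60,-0.4,0,0,0,0.8,0.8,80,-0.4,0,0,0,0.8,0.8,93,-0.4,0,0,0,0.8,0.8,93,-0.4,0,0,0,0.8,0.8,93,1,0,0,0,0.8,0.8,93,1,0,0,0,0.8,0.8,93,1,0,0,0,0.8,0.8,93,1,0,0,0,0.8,0.8,93,1,0,0,0,0.8,0.8,60,1,0,0,0,0.8,0.8,20,1,0,0,0,0.8,0.8,-30,1,0,0,0,0.8,0.8,-30,1]}}

```text
time: 7.85
tool_pos: [0.5217, 0.2214, 0.1361]
ee_rot: [-3.132, -0.013, -0.314]
wrist_force: [0.0, 0.8, 0.1]
width: 0.0339
finger_force: 30.0
```

```bash
python3 - <<'E'
from h import *
st()
u=np.array([np.cos(np.radians(-16.3)),np.sin(np.radians(-16.3))])
p=np.array([530.4,-177.8])-u*(66+60); print(p)
go(p[0],p[1],120,163.7)
E
```

```text
7.85 [521.7 221.4 136.1] [-179.46   -0.77  -18.  ] F [0.  0.8 0.1] w 33.9 [ 17.   8.  83.  -0.  88. 125.]
[ 409.46453321 -142.43599468]
turn 178.3 shift [  5.7 380.7  16.1]
```

Emit:
{"name": "arm_command", "arguments": {"targets": [0,0,-8,0,15,0,1,0,0,-16,0,35,0,1,0,0,-24,0,55,0,1,0,0,-32,0,75,0,1,0,0,-40,0,95,0,1,0,0,-48,0,115,0,1,0,0,-56,0,135,0,1,0,0,-64,0,155,0,1,0,0,-72,0,170,0,1,0,0,-80,0,180,0,1,0,0,-88,0,190,0,1,0,0,-96,0,190,0,1,0,0,-100,0,190,0,1,0,0,-100,0,190,0,1,0,0,-100,0,190,0,1]}}

```text
time: 9.35
tool_pos: [0.458, 0.0392, 0.1265]
ee_rot: [-3.141, 0.0, 1.43]
wrist_force: [0.4, 0.1, -0.6]
width: 0.0337
finger_force: 30.0
```

```bash
python3 - <<'E'
from h import *
st(); go(409.5,-142.4,120,163.7)
E
```

```text
9.35 [458.   39.2 126.5] [-1.7996e+02  1.0000e-02  8.1910e+01] F [ 0.4  0.1 -0.6] w 33.7 [-2. -5. 97. -0. 88.  6.]
turn -81.8 shift [-186.6  -22.4    6.5]
```

Emit:
{"name": "arm_command", "arguments": {"targets": [0,0,-8,-15,-2,0,1,0,0,-16,-35,-4,1,1,0,0,-24,-55,-6,2,1,0,0,-32,-75,-9,3,1,0,0,-40,-95,-11,4,1,0,0,-48,-115,-13,5,1,0,0,-56,-135,-16,6,1,0,0,-64,-155,-18,6.5,1,0,0,-72,-170,-20,6.5,1,0,0,-80,-182,-22,6.5,1,0,0,-81.8,-186.6,-22.4,6.5,1,0,0,-81.8,-186.6,-22.4,6.5,1,0,0,-81.8,-186.6,-22.4,6.5,1]}}

```text
time: 10.65
tool_pos: [0.4101, -0.1423, 0.1204]
ee_rot: [3.141, -0.0, 2.857]
wrist_force: [-0.1, 0.5, -0.6]
width: 0.0335
finger_force: 30.0
```

```bash
python3 - <<'E'
from h import *; from m import rect
st(); s=wrist("w4"); P=cloud(s); z=P[...,2]; ok=s["range_z"]>0
print(np.median(z[ok&(abs(z)<.004)]))
ok&=(P[...,0]>.3)&(P[...,0]<.75)&(P[...,1]<.0)&(P[...,1]>-.3)
rect(ok&(z>.040)&(z<.048),P,"top"); rect(ok&(z>.1),P,"plate")
for n in ["scene","side"]:
    s=robot.snapshot(n); np.save(n+"4.npy",s,allow_pickle=True)
E
```

```text
10.65 [ 410.1 -142.3  120.4] [ 1.7999e+02 -2.0000e-02  1.6371e+02] F [-0.1  0.5 -0.6] w 33.5 [ -27.   -8.  101.    0.   87. -100.]
0.0004577306318241936
top 243 c [ 317.8 -279.7] size [16.  18.5] ang 89.9 z 0.0423 px [ 87. 147.]
top 230 c [ 333.8 -274.6] size [48.2 20.7] ang 63.2 z 0.044 px [104. 162.]
top 202 c [ 405.9 -257.4] size [14.3 41.4] ang 72.2 z 0.0446 px [144. 227.]
top 32 c [ 421.2 -293.1] size [ 5.5 13.9] ang 26.6 z 0.0466 px [115. 250.]
top 2450 c [ 545.5 -182.7] size [106.1  36.1] ang 73.9 z 0.0446 px [254. 323.]
plate 62527 c [ 425.  -147.1] size [159.9 101.7] ang 73.7 z 0.2415 px [256. 311.]
```

View pics/w4.png

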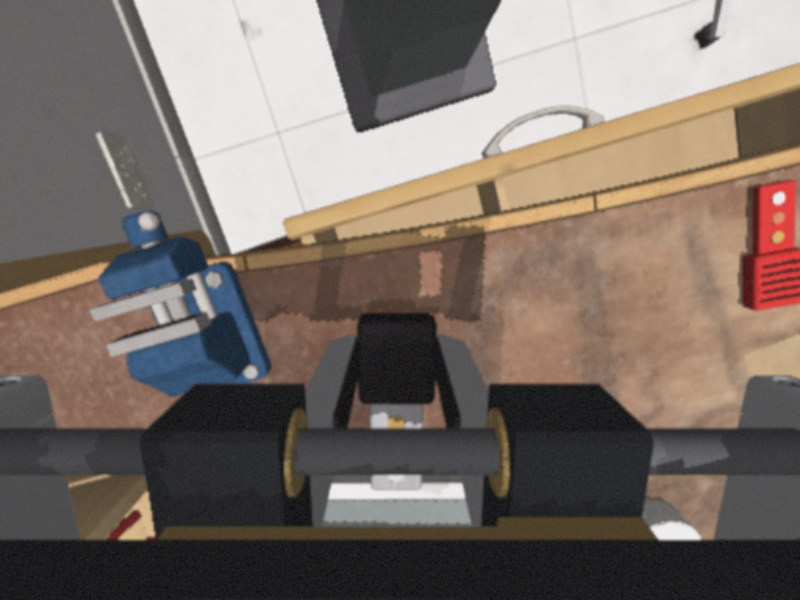

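The wrist view shows the grip centred between the fingers at (397,355), with the blade pointing to the tester's front edge at (397,490). I'll calibrate the cameras against the held plate.

```bash
python3 - <<'E'
from h import *; from m import rect
yaw=np.radians(163.71); t=np.array([410.1,-142.3,120.4])
ux=np.array([np.cos(yaw),np.sin(yaw),0]); X=-ux; Y=np.array([-X[1],X[0],0])  # plate axes
for n in ["w4","scene4","side4"]:
    s=np.load(n+".npy",allow_pickle=True).item(); P=cloud(s)*1000; hsv=cv2.cvtColor(s["color"],cv2.COLOR_RGB2HSV)
    d=P-t; a=d@X; b=d@Y; z=P[...,2]; ok=s["range_z"]>0
    bl=ok&(a>25)&(a<80)&(abs(b)<16)&(abs(z-127)<14)
    gr=ok&(a>-30)&(a<24)&(abs(b)<25)&(abs(z-131)<6)
    for lab,m in(("blade",bl),("grip",gr)):
        if m.sum()<15: print(n,lab,m.sum()); continue
        print(n,lab,m.sum(),"a",np.percentile(a[m],[1,50,99]).round(1),"b",np.percentile(b[m],[2,50,98]).round(1),"z",np.percentile(z[m],[5,50,95]).round(1))
        if lab=="blade":
            bins=[(np.median(b[m&(a>=k)&(a<k+6)]).round(1)if (m&(a>=k)&(a<k+6)).sum()>3 else None) for k in range(25,75,6)]; print(bins)
    q=ok&(abs(z-45)<3)&(a>100)&(abs(b)<90)
    if n=="w4": print("top edge a",np.percentile(a[q],[0.5,1,2,5]).round(1))
    m=(ok&(P[...,0]>450)&(P[...,0]<700)&(P[...,1]<-80)&(P[...,1]>-300)&(z>40)&(z<62))
    print(n,"tester rect",cv2.minAreaRect(P[m][:,:2].astype(np.float32)))
E
```

```text
w4 blade 664 a [25.2 32.6 65.9] b [-12.3  -1.   10.8] z [126.  127.2 128.1]
[np.float64(-0.3), np.float64(-1.0), None, None, None, np.float64(-1.0), np.float64(-1.0), None, None]
w4 grip 3140 a [-19.6  -1.9  23.2] b [-18.3  -0.3  18.2] z [127.3 130.6 132.1]
top edge a [123.8 124.  124.3 125.4]
w4 tester rect ((545.4932250976562, -182.66708374023438), (106.10762023925781, 36.075355529785156), 73.91841888427734)
scene4 blade 52 a [51.5 62.7 67.4] b [-10.2   4.7  12.1] z [125.1 127.2 129.9]
[None, None, None, None, np.float64(6.0), np.float64(6.8), np.float64(1.9), np.float64(1.7), None]
scene4 grip 1
scene4 tester rect ((587.1917114257812, -194.9846649169922), (137.21128845214844, 119.68812561035156), 73.81513977050781)
side4 blade 102 a [25.5 46.4 67.7] b [-10.2   5.1  14.9] z [122.5 127.1 129.6]
[np.float64(7.5), np.float64(1.9), np.float64(4.3), np.float64(4.9), np.float64(5.0), np.float64(5.1), np.float64(8.9), np.float64(1.9), None]
side4 grip 68 a [-16.5  -7.5  23.4] b [-16.9   7.   24.4] z [125.7 130.3 133.9]
side4 tester rect ((589.0997314453125, -194.46533203125), (139.1604461669922, 119.29849243164062), 73.97236633300781)
```

Emit:
{"name": "arm_command", "arguments": {"targets": [0,0,0,0,-0.5,15,1,0,0,0,0,-0.5,40,1,0,0,0,0,-0.5,65,1,0,0,0,0,-0.5,85,1,0,0,0,0,-0.5,99,1,0,0,0,-15,-0.5,99.4,1,0,0,0,-32,-0.5,99.4,1,0,0,0,-44,-0.5,99.4,1,0,0,0,-44,-0.5,99.4,1,0,0,0,-44,-0.5,99.4,1]}}

```text
time: 11.8
tool_pos: [0.452, -0.155, 0.0211]
ee_rot: [-3.142, -0.001, 2.859]
wrist_force: [-0.1, 0.1, -0.3]
width: 0.0334
finger_force: 30.0
```

```bash
python3 - <<'E'
from h import *
st(); ims=[]
for n,(u,v) in {"scene":(0,0),"side":(0,0)}.items():
    s=robot.snapshot(n); np.save(n+"5.npy",s,allow_pickle=True)
    T=np.linalg.inv(s["T"]); p=T@np.array([.53,-.178,.024,1]); u=int(s["fx"]*p[0]/p[2]+s["cx"]); v=int(s["fy"]*p[1]/p[2]+s["cy"]); print(n,u,v)
    c=s["color"][v-32:v+32,u-32:u+32,::-1]; ims.append(cv2.resize(c,(400,400),interpolation=cv2.INTER_NEAREST))
cv2.imwrite("pics/slot5.png",np.hstack(ims))
wrist("w5")
E
```

```text
11.8 [ 452.  -155.    21.1] [-1.8000e+02 -5.0000e-02  1.6382e+02] F [-0.1  0.1 -0.3] w 33.4 [ -26.    2.  103.   -0.   75. -100.]
scene 290 274
side 272 163
```

View pics/slot5.png

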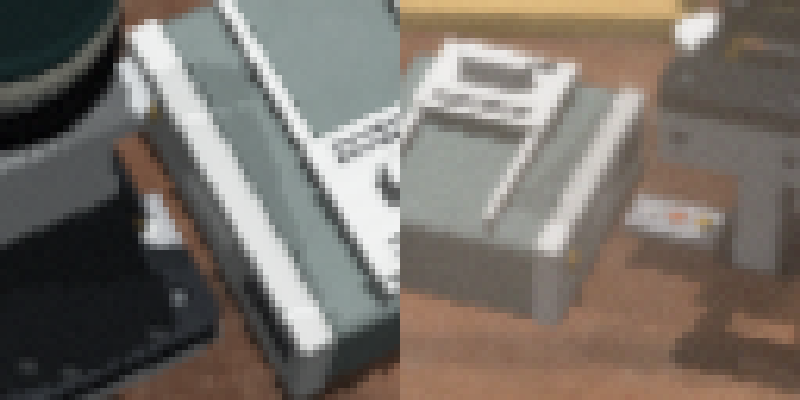

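The crops show the blade (right crop, at (675,220)) just short of the front panel. The slot itself is hidden, so I'll compare blade and tester edges within the same camera.

```bash
python3 - <<'E'
from h import *
yaw=np.radians(163.8); t=np.array([452,-155,21.1])
X=-np.array([np.cos(yaw),np.sin(yaw),0]); Y=np.array([-X[1],X[0],0])
for n in ["w5","scene5","side5"]:
    s=np.load(n+".npy",allow_pickle=True).item(); P=cloud(s)*1000
    d=P-t; a=d@X; b=d@Y; z=P[...,2]; ok=s["range_z"]>0
    m=ok&(a>25)&(a<72)&(abs(b)<18)&(z>24.5)&(z<32)
    if m.sum(): print(n,"blade",m.sum(),"a",np.percentile(a[m],[50,99]).round(1),"b",np.percentile(b[m],[2,50,98]).round(1),"z",np.median(z[m]).round(1))
    q=ok&(abs(z-45)<2.5)&(a>70)&(a<110)&(abs(b)<90)
    print(n,"top",q.sum(),"a",np.percentile(a[q],[1,5]).round(1),"b",np.percentile(b[q],[0,1,99,100]).round(1))
    for k in (84,92,100):
        g=q&(abs(a-k)<4); 
        if g.any(): print("  ",k,b[g].min().round(1),b[g].max().round(1),((b[g].min()+b[g].max())/2).round(1))
E
```

```text
w5 blade 649 a [56.6 65.6] b [-12.3  -1.   10.8] z 27.8Traceback (most recent call last):
  File "<stdin>", line 10, in <module>
    return _quantile_unchecked(
        a, q, axis, out, overwrite_input, method, keepdims, weights)
    return _ureduce(a,
                    func=_quantile_ureduce_func,
    ...<5 lines>...
                    overwrite_input=overwrite_input,
                    method=method)
    r = func(a, **kwargs)
    result = _quantile(arr,
                       quantiles=q,
    ...<2 lines>...
                       out=out,
                       weights=wgt)
    slices_having_nans = np.isnan(arr[-1, ...])
                                  ~~~^^^^^^^^^
IndexError: index -1 is out of bounds for axis 0 with size 0
```

```bash
python3 - <<'E'
from h import *
yaw=np.radians(163.8); t=np.array([452,-155,21.1])
X=-np.array([np.cos(yaw),np.sin(yaw),0]); Y=np.array([-X[1],X[0],0])
for n in ["scene5","side5"]:
    s=np.load(n+".npy",allow_pickle=True).item(); P=cloud(s)*1000
    d=P-t; a=d@X; b=d@Y; z=P[...,2]; ok=s["range_z"]>0
    m=ok&(a>25)&(a<72)&(abs(b)<18)&(z>26)&(z<31)
    if m.sum(): print(n,"blade",m.sum(),"a",np.percentile(a[m],[50,99]).round(1),"b",np.percentile(b[m],[2,50,98]).round(1),"z",np.median(z[m]).round(1))
    for k in (84,92,100):
        g=ok&(abs(z-45)<2.5)&(abs(b)<90)&(abs(a-k)<4); 
        if g.any(): print("  ",k,b[g].min().round(1),b[g].max().round(1),((b[g].min()+b[g].max())/2).round(1))
E
```

```text
scene5 blade 32 a [63.2 67.4] b [-9.2 -1.1 11.6] z 28.4
   84 -68.9 66.3 -1.3
   92 -68.8 67.0 -0.9
   100 -68.2 65.3 -1.5
side5 blade 67 a [48.8 66.5] b [-11.2   1.8  14.9] z 27.8
   84 -65.5 68.6 1.5
   92 -68.3 68.5 0.1
   100 -68.3 67.1 -0.6
```

Emit:
{"name": "arm_command", "arguments": {"targets": [0,0,0,-4,-1,0,1,0,0,0,-9,-1,0,1,0,0,0,-13,-1,0,1,0,0,0,-16,-1,0,1,0,0,0,-19,-1,0,1,0,0,0,-22,-1,0,1,0,0,0,-25,-1,0,1,0,0,0,-25,-1,0,1]}}

```text
time: 12.75
tool_pos: [0.4763, -0.1633, 0.0212]
ee_rot: [-3.141, 0.0, 2.859]
wrist_force: [0.1, -0.2, -0.3]
width: 0.0334
finger_force: 30.0
```

```bash
python3 -c "
from h import *
st(); o=robot.get_obs(); print(o['wrist_torque'])"
```

```text
12.75 [ 476.3 -163.3   21.2] [-1.7999e+02  1.0000e-02  1.6380e+02] F [ 0.1 -0.2 -0.3] w 33.4 [-25.   6.  99.  -0.  75. -99.]
[-0.01157496 -0.13093941 -0.00402394]
```

Emit:
{"name": "arm_command", "arguments": {"targets": [0,0,0,-5,0,0,1,0,0,0,-10,0,0,1,0,0,0,-15,0,0,1,0,0,0,-20,0,0,1,0,0,0,-25,0,0,1,0,0,0,-29,0,0,1,0,0,0,-32,0,0,1,0,0,0,-34,0,0,1,0,0,0,-34,0,0,1]}}

```text
time: 13.65
tool_pos: [0.5088, -0.1727, 0.0212]
ee_rot: [-3.141, 0.0, 2.859]
wrist_force: [0.6, -0.4, -0.6]
width: 0.0333
finger_force: 30.0
```

```bash
python3 - <<'E'
from h import *
st(); s=wrist("w6"); o=robot.get_obs(); t=o["tool_pos"]*1000; yaw=o["ee_rot"][2]
X=-np.array([np.cos(yaw),np.sin(yaw),0]); Y=np.array([-X[1],X[0],0])
P=cloud(s)*1000; d=P-t; a=d@X; b=d@Y; z=P[...,2]
g=(abs(b)<10)&(z>29)&(z<36)&(abs(a)<40); print("grip a",np.percentile(a[g],[1,99]).round(1),"top",np.median(z[g]))
f=(abs(b)<15)&(abs(z-45)<3)&(a>10)&(a<60); print("face",np.percentile(a[f],[.5,1,2,5]).round(1))
E
```

```text
13.65 [ 508.8 -172.7   21.2] [-179.99    0.    163.8 ] F [ 0.6 -0.4 -0.6] w 33.3 [-25.  10.  95.  -0.  75. -99.]
grip a [-19.   21.8] top 31.502650160358552
face [20.8 20.9 21.  21.2]
```

Emit:
{"name": "arm_command", "arguments": {"targets": [0,0,0,-0.7,0,0,1,0,0,0,-1.4,0,0,1,0,0,0,-2,0,0,1,0,0,0,-2,0,0,1]}}

```text
time: 14.1
tool_pos: [0.5096, -0.173, 0.021]
ee_rot: [-3.141, -0.002, 2.859]
wrist_force: [-3.7, 0.3, 1.3]
width: 0.0338
finger_force: 30.0
```

Emit:
{"name": "arm_command", "arguments": {"targets": [0,0,0,-1,0,0,1,0,0,0,-2,0,0,1,0,0,0,-2,0,0,1]}}

```text
time: 14.4
tool_pos: [0.5097, -0.1729, 0.0202]
ee_rot: [3.142, -0.007, 2.859]
wrist_force: [-6.7, 2.8, 2.0]
width: 0.0334
finger_force: 30.0
```

Emit:
{"name": "arm_command", "arguments": {"targets": [0,0,0,2,0,0,0.3,0,0,0,2,0,0,-0.3,0,0,0,2,0,0,-0.3,0,0,0,2,0,0,-0.3,0,0,0,2,0,0,-0.3,0,0,0,2,0,-25,-0.3,0,0,0,2,0,-65,-0.3,0,0,0,2,0,-110,-0.3,0,0,0,2,0,-160,-0.3,0,0,0,2,0,-160,-0.3,0,0,0,2,0,-160,-0.3]}}

```text
time: 15.5
tool_pos: [0.5116, -0.1737, 0.1832]
ee_rot: [-3.141, 0.005, 2.859]
wrist_force: [0.2, 1.2, -0.5]
width: 0.0613
finger_force: 0.0
```

```bash
cat > t.py <<'E'
from h import *; from m import rect
import sys
st(); s=wrist(sys.argv[1]); P=cloud(s); z=P[...,2]; ok=s["range_z"]>0
ok&=(P[...,0]>.4)&(P[...,0]<.75)&(P[...,1]<-.05)&(P[...,1]>-.33)
for lab,lo,hi in [("grip",.026,.036),("top",.042,.0475),("btn",.0475,.0525),("rail",.0525,.0563),("cover",.0563,.0625),("tab",.071,.08)]: rect(ok&(z>lo)&(z<hi),P,lab)
E
python3 t.py w7
```

```text
15.5 [ 511.6 -173.7  183.2] [-179.96    0.27  163.8 ] F [ 0.2  1.2 -0.5] w 61.3 [-25.   4.  82.  -0.  94. -99.]
grip 58 c [ 413.7 -255.9] size [ 4.2 25.8] ang 80.4 z 0.0314 px [165. 123.]
grip 939 c [ 517.8 -149.7] size [83.3 41.5] ang 73.5 z 0.0286 px [257. 181.]
grip 260 c [ 479.1 -311.2] size [27.9 31.1] ang 51.9 z 0.0354 px [143. 186.]
grip 86 c [ 516.7 -220.1] size [52.5  2.1] ang 72.9 z 0.0315 px [220. 195.]
top 218 c [ 420.8 -276.5] size [22.3 54.3] ang 22.1 z 0.0456 px [147. 135.]
top 2748 c [ 544.8 -185. ] size [135.6  34.7] ang 73.8 z 0.0447 px [253. 211.]
top 1975 c [ 605.2 -169.6] size [71.  57.6] ang 73.6 z 0.0446 px [276. 251.]
top 33 c [ 595.6 -267.2] size [ 3.5 20.3] ang 70.5 z 0.044 px [203. 264.]
btn 244 c [ 416.5 -277.8] size [19.5 51.5] ang 14.3 z 0.05 px [143. 132.]
btn 106 c [ 561.1 -188.9] size [107.2   1.3] ang 73.9 z 0.0498 px [255. 226.]
btn 76 c [ 629.5 -169.8] size [50.9  2.3] ang 74.5 z 0.0503 px [283. 270.]
rail 215 c [ 412.5 -279.3] size [14.9 50.8] ang 10.0 z 0.0544 px [140. 128.]
rail 197 c [ 569.7 -168.2] size [58.3  6.6] ang 73.0 z 0.0543 px [271. 229.]
rail 135 c [ 627.5 -177.9] size [67.4  3.1] ang 73.8 z 0.0542 px [276. 272.]
cover 273 c [ 407.2 -280.6] size [11.1 50.9] ang 2.1 z 0.0594 px [135. 124.]
cover 1657 c [ 579.6 -229.2] size [55.8 62.2] ang 73.6 z 0.0587 px [228. 250.]
tab 297 c [ 582.1 -230. ] size [12.  35.5] ang 72.7 z 0.0753 px [225. 258.]
```

View pics/w7.png

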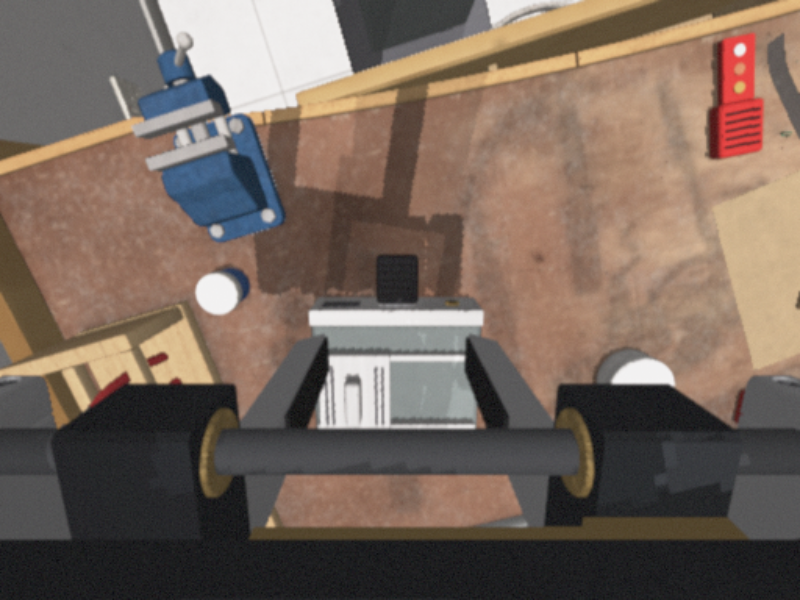

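The plate is home, with its grip at (397,278) flush on the front face. The tin and jar are untouched, and the cover tab is at (352,400). Next I'll pinch the tab.

Emit:
{"name": "arm_command", "arguments": {"targets": [0,0,0,-25,-10,10,-0.1,0,0,0,-55,-20,30,-0.1,0,0,0,-84.3,-32.6,50,-0.1,0,0,0,-84.3,-32.6,80,-0.1,0,0,0,-84.3,-32.6,100,-0.1,0,0,0,-84.3,-32.6,112,-0.1,0,0,0,-84.3,-32.6,119,-0.1,0,0,0,-84.3,-32.6,120,-0.1,0,0,0,-84.3,-32.6,120,-0.1,0,0,0,-84.3,-32.6,120,-0.1]}}

```text
time: 16.55
tool_pos: [0.5832, -0.2283, 0.0628]
ee_rot: [-3.141, 0.003, 2.859]
wrist_force: [0.8, -0.6, -0.3]
width: 0.0517
finger_force: 0.0
```

Emit:
{"name": "arm_command", "arguments": {"targets": [0,0,0,0,0,0,0.3,0,0,0,0,0,0,1,0,0,0,0,0,0,1,0,0,0,0,0,0,1,0,0,0,0,0,0,1,0,0,0,0,0,0,1]}}

```text
time: 17.15
tool_pos: [0.5824, -0.2282, 0.0612]
ee_rot: [-3.141, 0.0, 2.859]
wrist_force: [0.3, -0.4, 0.8]
width: 0.0119
finger_force: 30.0
```

Emit:
{"name": "arm_command", "arguments": {"targets": [0,0,0,0,3,0,1,0,0,0,0,9,0,1,0,0,0,0,16,0,1,0,0,0,0,23,0,1,0,0,0,0,30,0,1,0,0,0,0,37,0,1,0,0,0,0,42,0,1,0,0,0,0,46,0,1,0,0,0,0,48,0,1,0,0,0,0,48,0,1,0,0,0,0,48,0,1]}}

```text
time: 18.25
tool_pos: [0.596, -0.1812, 0.0612]
ee_rot: [3.14, -0.0, 2.859]
wrist_force: [-0.7, 1.7, 1.1]
width: 0.0115
finger_force: 30.0
```

Emit:
{"name": "arm_command", "arguments": {"targets": [0,0,0,0,1.5,0,1,0,0,0,0,3,0,1,0,0,0,0,4,0,1,0,0,0,0,4,0,1]}}

```text
time: 18.65
tool_pos: [0.5968, -0.1782, 0.0612]
ee_rot: [-3.141, -0.0, 2.859]
wrist_force: [-2.0, -1.6, 0.1]
width: 0.0114
finger_force: 30.0
```

Emit:
{"name": "arm_command", "arguments": {"targets": [0,0,0,0,1.5,0,1,0,0,0,0,3,0,1,0,0,0,0,4,0,1,0,0,0,0,4,0,1]}}

```text
time: 19.05
tool_pos: [0.5974, -0.1762, 0.0612]
ee_rot: [-3.138, -0.0, 2.858]
wrist_force: [-2.8, -5.5, 0.7]
width: 0.0115
finger_force: 30.0
```

Emit:
{"name": "arm_command", "arguments": {"targets": [0,0,0,0,-1.5,0,0.5,0,0,0,0,-1.5,0,-0.1,0,0,0,0,-1.5,0,-0.1,0,0,0,0,-1.5,0,-0.1,0,0,0,0,-1.5,-20,-0.1,0,0,0,25,-1.5,-60,-0.1,0,0,0,55,-1.5,-95,-0.1,0,0,0,75,-31.5,-125,-0.1,0,0,0,75,-31.5,-125,-0.1,0,0,0,75,-31.5,-125,-0.1]}}

```text
time: 20.05
tool_pos: [0.5176, -0.1837, 0.1872]
ee_rot: [3.141, 0.003, 2.858]
wrist_force: [0.5, -0.5, -0.1]
width: 0.0522
finger_force: 0.0
```

```bash
python3 t.py w8; python3 - <<'E'
from h import *; from m import rect
s=np.load("w8.npy",allow_pickle=True).item(); P=cloud(s); hsv=cv2.cvtColor(s["color"],cv2.COLOR_RGB2HSV)
ok=(s["range_z"]>0)&(P[...,2]>.046)&(P[...,2]<.054)&(hsv[...,2]<90)&(P[...,0]>.53)&(P[...,1]<-.1); rect(ok,P,"black")
E
```

```text
20.05 [ 517.6 -183.7  187.2] [1.7998e+02 1.7000e-01 1.6375e+02] F [ 0.5 -0.5 -0.1] w 52.2 [-25.   5.  81.   0.  94. -99.]
grip 51 c [ 413.6 -256. ] size [ 4.  25.8] ang 80.4 z 0.0313 px [172. 116.]
grip 1023 c [ 509.8 -174.5] size [135.5  40.1] ang 73.9 z 0.0288 px [260. 176.]
grip 149 c [ 475.6 -306.5] size [33.2 17.4] ang 20.3 z 0.0346 px [152. 175.]
grip 29 c [ 480.4 -312. ] size [ 7.1 13.6] ang 16.3 z 0.0355 px [147. 183.]
top 208 c [ 420.6 -276.6] size [22.4 53. ] ang 20.9 z 0.0452 px [154. 128.]
top 2854 c [ 544.4 -185.3] size [136.1  38.2] ang 71.8 z 0.0446 px [259. 204.]
top 1752 c [ 601.5 -207. ] size [122.1  70.3] ang 73.5 z 0.0447 px [238. 250.]
btn 266 c [ 416.3 -278.3] size [20.3 51.9] ang 14.1 z 0.05 px [150. 124.]
btn 50 c [ 566.6 -169.8] size [34.9  1.1] ang 74.0 z 0.0498 px [276. 218.]
btn 166 c [ 582.9 -234.1] size [21.4 21. ] ang 7.9 z 0.0513 px [231. 243.]
btn 86 c [ 608.7 -239.9] size [56.6  1.5] ang 74.5 z 0.05 px [232. 263.]
rail 200 c [ 411.5 -279.2] size [14.8 49.8] ang 9.1 z 0.0544 px [146. 120.]
rail 155 c [ 554.5 -218.2] size [45.2  5.1] ang 73.3 z 0.0546 px [235. 221.]
rail 179 c [ 610.5 -240.3] size [56.3  5. ] ang 73.5 z 0.0545 px [232. 266.]
cover 272 c [ 408.1 -280.1] size [11.8 50.1] ang 3.5 z 0.0592 px [143. 116.]
cover 1647 c [ 597.9 -177.8] size [54.4 68. ] ang 73.9 z 0.0587 px [273. 246.]
tab 282 c [ 598.  -177.8] size [11.8 36.2] ang 75.2 z 0.0752 px [278. 251.]
black 200 c [ 581.3 -232.9] size [19.3 18.8] ang 89.9 z 0.0515 px [231. 242.]
```

View pics/w8.png

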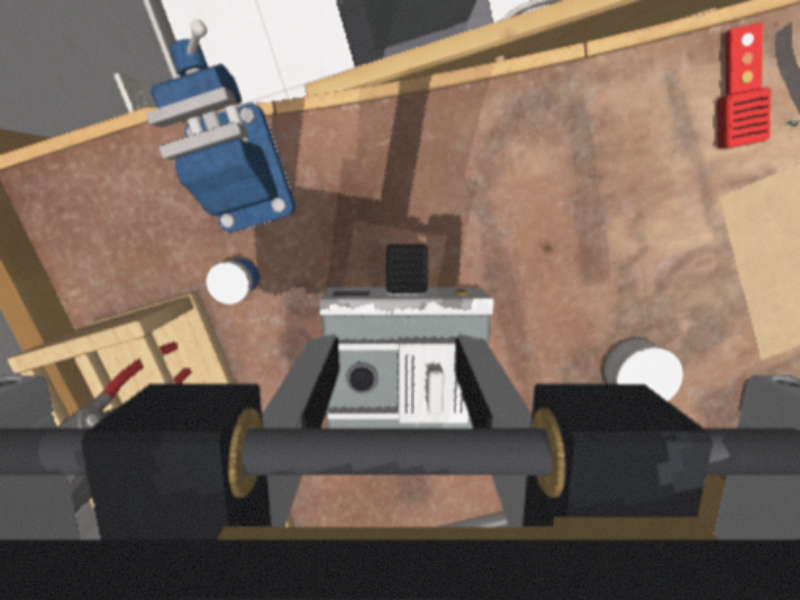

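The button is exposed at (361,377), the cover is fully open at (430,385), and the plate is still home.

Emit:
{"name": "arm_command", "arguments": {"targets": [0,0,0,-20,-10,10,0.5,0,0,0,-45,-20,30,1,0,0,0,-75,-28.8,50,1,0,0,0,-75,-28.8,80,1,0,0,0,-75,-28.8,110,1,0,0,0,-75,-28.8,125,1,0,0,0,-75,-28.8,131,1,0,0,0,-75,-28.8,131,1,0,0,0,-75,-28.8,131,1]}}

```text
time: 21.0
tool_pos: [0.5822, -0.2324, 0.0566]
ee_rot: [-3.141, 0.003, 2.859]
wrist_force: [0.1, -0.5, 0.8]
width: 0.0006
finger_force: 0.0
```

Emit:
{"name": "arm_command", "arguments": {"targets": [0,0,0,0,0,2,1,0,0,0,0,0,4,1,0,0,0,0,0,6,1,0,0,0,0,0,8,1,0,0,0,0,0,10,1,0,0,0,0,0,10,1]}}

```text
time: 21.6
tool_pos: [0.5818, -0.2325, 0.0464]
ee_rot: [-3.141, 0.002, 2.859]
wrist_force: [-0.3, 0.9, 4.0]
width: 0.0003
finger_force: 2.3
```

Nearly bottomed, so I'll press further.

Emit:
{"name": "arm_command", "arguments": {"targets": [0,0,0,0,0,1,1,0,0,0,0,0,2,1,0,0,0,0,0,3,1,0,0,0,0,0,3,1,0,0,0,0,0,3,1]}}

```text
time: 22.1
tool_pos: [0.5819, -0.2325, 0.0461]
ee_rot: [-3.141, 0.003, 2.859]
wrist_force: [-4.5, 2.5, 13.8]
width: 0.0002
finger_force: 6.8
```

Emit:
{"name": "arm_command", "arguments": {"targets": [0,0,0,0,0,-10,1,0,0,0,0,0,-35,0.5,0,0,0,0,0,-60,-0.1,0,0,0,0,20,-65,-0.1,0,0,0,0,45,-65,-0.1,0,0,0,0,58,-65,-0.1,0,0,0,0,58,-65,-0.1,0,0,0,0,58,-45,-0.1,0,0,0,0,58,-28,-0.1,0,0,0,0,58,-19,-0.1,0,0,0,0,58,-18,-0.1,0,0,0,0,58,-18,0.3,0,0,0,0,58,-18,1,0,0,0,0,58,-18,1,0,0,0,0,58,-18,1,0,0,0,0,58,-18,1,0,0,0,0,58,-18,1]}}

```text
time: 23.8
tool_pos: [0.5975, -0.1765, 0.0603]
ee_rot: [-3.142, 0.0, 2.859]
wrist_force: [-0.0, 0.5, 0.2]
width: 0.0119
finger_force: 30.0
```

Emit:
{"name": "arm_command", "arguments": {"targets": [0,0,0,0,-3,0,1,0,0,0,0,-9,0,1,0,0,0,0,-16,0,1,0,0,0,0,-23,0,1,0,0,0,0,-30,0,1,0,0,0,0,-37,0,1,0,0,0,0,-44,0,1,0,0,0,0,-50,0,1,0,0,0,0,-54,0,1,0,0,0,0,-54,0,1]}}

```text
time: 24.8
tool_pos: [0.5821, -0.2297, 0.0604]
ee_rot: [-3.14, 0.0, 2.858]
wrist_force: [-0.0, -0.8, 2.0]
width: 0.0116
finger_force: 30.0
```

Emit:
{"name": "arm_command", "arguments": {"targets": [0,0,0,0,-2,0,1,0,0,0,0,-4,0,1,0,0,0,0,-6,0,1,0,0,0,0,-7,0,1,0,0,0,0,-7,0,1]}}

```text
time: 25.3
tool_pos: [0.5814, -0.2321, 0.0603]
ee_rot: [3.136, 0.0, 2.86]
wrist_force: [2.0, 6.7, 3.6]
width: 0.0117
finger_force: 30.0
```

Emit:
{"name": "arm_command", "arguments": {"targets": [0,0,0,0,2,0,0.5,0,0,0,0,3,0,-0.1,0,0,0,0,3,0,-0.1,0,0,0,0,3,0,-0.1,0,0,0,0,3,-20,-0.1,0,0,0,0,3,-60,-0.1,0,0,0,40,33,-105,-0.1,0,0,0,75,33,-125,-0.1,0,0,0,75,33,-125,-0.1,0,0,0,75,33,-125,-0.1]}}

```text
time: 26.3
tool_pos: [0.5177, -0.1827, 0.1869]
ee_rot: [-3.14, 0.004, 2.859]
wrist_force: [0.4, 0.4, -0.6]
width: 0.0517
finger_force: 0.0
```

```bash
python3 t.py w9 | egrep "tab|cover|grip|^2"
```

```text
26.3 [ 517.7 -182.7  186.9] [-179.94    0.22  163.8 ] F [ 0.4  0.4 -0.6] w 51.7 [-25.   5.  81.  -0.  94. -99.]
grip 54 c [ 413.7 -256.1] size [ 3.9 25.6] ang 80.3 z 0.0309 px [171. 116.]
grip 1019 c [ 509.6 -175. ] size [135.4  40.2] ang 73.9 z 0.0288 px [259. 176.]
grip 126 c [ 478.5 -305.5] size [17.1 33.3] ang 88.9 z 0.034 px [153. 176.]
grip 28 c [ 475.1 -324.1] size [ 6.8 14.7] ang 88.3 z 0.0357 px [137. 182.]
grip 32 c [ 477.3 -310.4] size [16.9  9.6] ang 87.8 z 0.0355 px [146. 179.]
grip 26 c [ 488.7 -322.9] size [13.2  6.7] ang 73.8 z 0.0357 px [141. 191.]
cover 270 c [ 408.5 -280.1] size [10.9 50.6] ang 5.6 z 0.0592 px [142. 116.]
cover 1648 c [ 581.6 -232.9] size [55.4 67.8] ang 73.3 z 0.0588 px [234. 245.]
tab 283 c [ 581.4 -233. ] size [10.9 36.2] ang 72.6 z 0.0752 px [229. 251.]
```

View pics/w9.png

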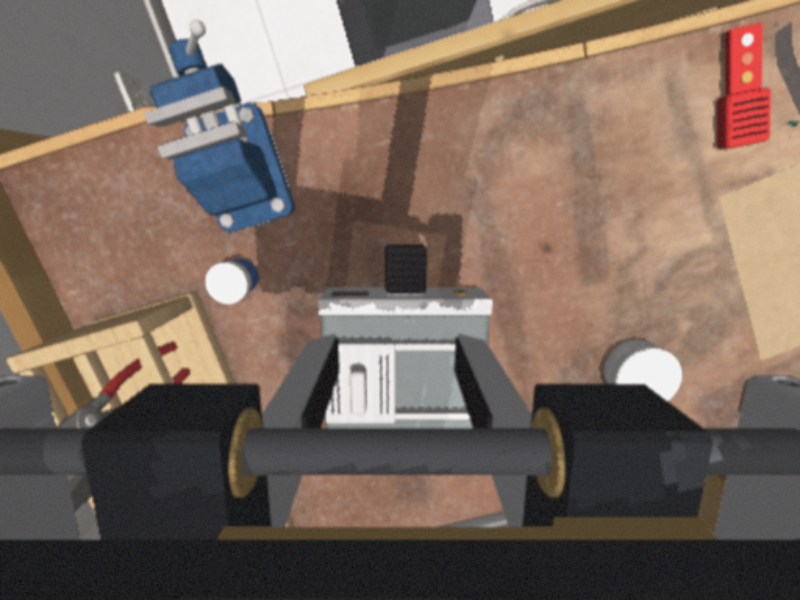

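The cover is shut with its tab at (358,388), 57.7 mm from the open position. The plate's grip is flush at (405,267), and the tin and jar have not moved. I'm handing the job in.

```bash
python3 -c "
from bench import robot
print(robot.close_job())"
```

```text
the job is handed in; nothing more can be done
None
```

The job is handed in at 26 s: the plate sits home in the slot, the button was pressed fully down, and the cover is shut again; the tin and jar look unmoved, and I never located the loupe to check it.

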